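# Expose specimen jars in the bench UV-C cabinet

## Robot

A 7-joint arm with a two-finger parallel gripper is mounted at the origin on a cart in front of the work surface, level with it; the furniture and walls round the work are solid. World frame = base frame: x ahead of the robot, y to its left, z up, the work surface at z = 0. Lengths are in m, angles in rad, forces in N, time in s.
With the tool pointing down it reaches from about 0.4 to 0.875 m from the base axis. Payload 19.3 kg.
Tool frame: the origin (TCP) lies on the centre line of the jaws, within the pads' length; the fingertips stand 14 mm ahead of it and the grasp point (between the pads) lies 5 mm behind it (bot.tip_extent is the distance from the TCP to the fingertips, in m); z points along the fingers, y is the line along which they close (so a half turn about z gives the same grasp; the last joint's range is limited). The gripper opens to 85 mm and grips with 20 to 120 N. Pads are 22 mm wide; open, the fingers measure 114 mm over their backs; the gripper's body (76 mm by 85 mm) begins 54 mm behind the grasp point. The pads swing forward as they close: fully open they stand 13 mm farther back than shut.
Start: joints at [1.16, 0.521, -0.036, 1.599, 0.021, 1.021, -0.113], TCP at [0.209, -0.589, 0.245] pointing down, gripper open.
Joint ranges: [-2.91, 2.91], [-0.3, 2.13], [-1.5, 1.42], [0.17, 2.43], [-1.26, 4.41], [0.16, 1.93], [-2.52, 2.52]. Speed limits (rad/s): [1.89, 1.89, 2.39, 2.39, 3.01, 3.01, 3.01].

## Interface

Orientations are given as [roll, pitch, yaw] about the fixed x, y, z axes, in that order (R = Rz(yaw) Ry(pitch) Rx(roll)).
In Python, from workcell import monitor, grab_frame, camera_model, bot gives the robot as it stands.
- The arm moves only by the tool move_arm, never from a script. Its argument "moves" is a list of rows, each a list of 4 numbers: the shift along the world's x, y, z in mm, then the turn about the world's z in rad. A call has 1 to 12 rows; each row is the pose to reach, as a shift and turn from the pose commanded when the call began; what a row does not reach only later rows make up. A row lasts 1/8 s, in which the tool goes at most 62.5 mm and 10.7 degrees, less where a joint would pass 70% of its speed; a pose out of reach is approached as far as the arm can. A call with a gripper value outside its range is refused whole. "gripper" is the opening, from 0 (shut) to 1 (fully open), set as the call begins (left out, the last holds). The fingers move at their own pace and stop on an object; "newtons" is the grip in N (left out, the last holds). Time passes only in rows, so rows that repeat a pose let the fingers close. It gives the time, the measured TCP pose, the force, the opening and the grip force at its end, in the units of the state.
- monitor.observe(): the state, without advancing time (a new reading comes with each control period).
- grab_frame(name): name is "scene" or "top"; returns the picture (480x640x3 uint8, blue, green, red); there is no depth.
- camera_model(name): a dict with "vfov" (degrees; the focal length in pixels is half the picture's height over the tangent of half this angle, whatever the lens; pixels are square), "cx", "cy" (the principal point, pixels), "R" (3x3) and "t" (3): a world point X has camera coordinates R X + t. Camera axes: x right, y down, z forward; pixel columns grow to the right and rows downward; lengths in m; the calibration is good to about 2 mm. A picture is of the moment at which its call begins. camera_model takes no time and is no camera call.
- bot.job_done(): hands the job in; it is judged then, once.
The state is a dict: "clock": time; "qpos": joint angles; "qd": joint speeds; "joint_efforts": joint torques, N m; "position": TCP position; "tool_rot": TCP orientation; "force": force on the tool from outside, world axes, zero at the start; "moment": the same for the moment, N m; "grip_width": finger opening in m; "finger_force": force on a finger pad.
Only numpy, scipy, OpenCV 4.12 (cv2) and the standard library are available. Lean on these libraries where they do the work, as an engineer would, in place of code of your own. Each camera call takes 0.05 s, during which the arm holds its last target. There are 200 camera calls.

## Task

Disinfect the outsides of the red-capped specimen jars that stand along the front of the bench (not those at the back by the taps) in the bench UV cabinet. Free its empty tray by sliding it to the left out of the keeper, draw it straight out, stand every one of these jars upright in a pocket of its own, push the tray back under the hood until its shield meets the mouth, and slide it fully to the right so that the shield is locked behind the keeper (left and right as seen facing the hood). Only then flip the clear guard on the control pod fully open, turn the lamp dial clockwise to the long mark in the middle of its scale and lower the guard again; the dial must stay off while the tray is out, and the dropper bottle and beaker nearby are to be left alone.

Things in the scene. Friction and masses are not known exactly. Their poses are not given: they have to be found in the camera images.
- jar_1: Screw-cap specimen jar with red cap, 62 mm tall; body 49 mm dia., cap 55 mm dia. from 48 to 62 mm up; about 70 g. Origin: centre of its underside, z up. Stands near the bench's front edge, right of the cabinet. Two or three of the three jars are present (others None); any jar may go in any pocket.
- jar_2: A second jar, same as jar_1.
- jar_3: A third jar, same as jar_1.
- uv_cabinet: White bench UV-C cabinet, fixed. Origin: at bench level in the middle of its mouth; x points into the hood (away from the operator), y left seen facing the hood, z up. A runway in front (12 mm thick, from x = -165 mm) has rails 12 mm high, inner faces at y = +-127.5 mm, the right one ending at x = -14 mm; the tray slides between them with 2.5 mm play a side. A control pod stands at its right.
- hood_front (a point): Middle of the hood's lower front edge over the mouth. Hood: cabinet x 4 to 115 mm, inside y -148 to +127.5 mm, ceiling 92 mm and roof 124 mm above the bench; its front edges at x = 4 mm stop the tray's shield.
- keeper_lug (a point): Free (left) edge of the keeper, an aluminium bracket at the right of the mouth. Its lug covers cabinet y -165 to -137 mm, x -14 to -6 mm, z 28 to 85 mm, and leaves a 10 mm gap to the hood for the tray's 4 mm shield.
- tray: Loose aluminium tray, 0.55 kg, on the runway. Origin: centre of its underside under the middle pocket; axes parallel to the cabinet's. Three pockets along y, 77 (y) by 70 mm (x), fenced by wires 38 mm above the underside. In the cabinet's frame: locked at x 46 (shield on the hood), y -20 mm (stop -23), as at the start; free to slide out at y 0 (stop +2.5); load at x -104; z always 12.
- shield (a point): Middle of the white front shield of the tray, 44 mm in front of (tray -x) and 50 mm above the tray's origin: 4 mm thick, tray y -130 to +158 mm, top 84 mm above the tray's underside.
- tray_pull (a point): Grip point in the black upright pull plate of the tray: 106 mm in front of (tray -x) and 58 mm above the tray's origin. The plate is 12 mm thick along the tray's y, 38 mm long along x, its top 20 mm above this point; below it, 24 mm under this point, runs its arm back to the shield.
- pocket_1 (a point): Centre of the left pocket's floor (tray y = +82 mm), 4 mm above the tray's underside; axes of the tray.
- pocket_2 (a point): Centre of the middle pocket's floor.
- pocket_3 (a point): Centre of the right pocket's floor (tray y = -82 mm).
- guard (a joint): Hinge of the clear guard over the dial: 0 shut, 1.92 rad fully open, leaning back on its stop. Past 1.1 rad it falls fully open by its weight and stays there; below 0.75 rad it falls shut.
- guard_hinge (a point): Middle of the guard's hinge line, which runs along the cabinet's y on the far side of the control pod (a box at cabinet x -180 to -80, y -265 to -175 mm, top 55 mm above the bench). Shut, the guard is a clear box reaching 75 mm from the hinge to cabinet -x, 66 mm wide, its top 40 mm above the hinge; it opens up and back towards cabinet +x.
- guard_fin (a point): Grip point in the black lifting fin that stands on the guard's top: shut, 55 mm towards cabinet -x from the hinge and 63.5 mm above it; it turns with the guard. The fin is 10 mm thick along the hinge axis, 26 mm long, and rises 34 mm from the guard's top (11 mm beyond this point); it may be pinched along the hinge axis from above at every angle and turns between the fingers.
- dial (a joint): Lamp dial under the guard: 0 off, grows clockwise as seen from above, end stop 2.6 rad; stays where it is left (friction 0.03 N m). At 0 its pointer is towards the cabinet's +y (left); scale ticks every 0.325 rad, the long mark is at 1.30 rad, when the pointer is towards cabinet +x, 0.27 rad short of it.
- dial_grip (a point): Point on the dial's axis in its bar grip, 19 mm above the pod's top. The bar is 11 mm wide, 36 mm long along its pointer, its top 12 mm above this point; this point's y axis is along the pointer and turns with the dial.
- tap_spout (a point): Tip of a fixed gooseneck sink tap to the right, 166 mm above the bench; from here its 27 mm pipe arches up to 334 mm and away from the robot (world +x), down to its foot at world x = 0.78, y = -0.14. Keep arm and gripper clear of it.
- dropper: Brown dropper bottle 96 mm tall, 33 mm dia., to the right of the control pod, below the tap; leave alone.
- beaker: Clear beaker 83 mm tall, 70 mm dia., between the two round sink cups on the right; leave alone.
Mind the look-alikes: they are no part of the job. Leave any blue or yellow look-alike of the jar_1 alone.

How it is judged:
By the outcome, as a careful person would: the job done as asked, in the order asked, and still so for the second after the job is handed in, with the robot touching nothing.
Of jar_1, jar_2, jar_3 only 2 to 3 are there at a start; the rules pass over those that are not, and their reading is None.
At some moment in a run one of jar_1, jar_2, jar_3 may be knocked a few centimetres aside while the robot is not near it.
Once in a run the grip may slacken for a moment while it holds something.
It also fails if it takes over 210 s, if anything falls off the work surface, if the arm or the gripper's body presses on something with over 40 N, if the wrist force passes 120 N, or if a joint passes its speed limit or range.

## Working session

There is one attempt and no reset: what is moved stays moved. The work goes in short steps, Python scripts to look and compute and a tool call to move; the robot and the scene stay as the last step left them, time stands still between calls to the robot, and variables do not carry over. Pictures are saved under pics/ and viewed, at most 14 in all, crops included, and the job is handed in when it is done.

Besides the shell and the picture viewer there is one more tool, called after "Request:" by a JSON object that holds its "api" and its "payload", one argument or row to a line. move_arm: Moves the arm, as the interface text tells. Its arguments: {"type":"object","properties":{"moves":{"type":"array","items":{"type":"array","items":{"type":"number"}}},"gripper":{"type":"number"},"newtons":{"type":"number"}},"required":["moves"]}

```bash
mkdir -p pics; cat > h.py <<'E'
import numpy as np, cv2
from workcell import monitor, grab_frame, camera_model, bot
def cam(n):
    m=camera_model(n); f=240/np.tan(np.radians(m["vfov"])/2)
    return f,m["cx"],m["cy"],np.array(m["R"]),np.array(m["t"])
def ray(n,u,v,z):
    f,cx,cy,R,t=cam(n); d=R.T@np.array([(u-cx)/f,(v-cy)/f,1]); c=-R.T@t
    return c+d*(z-c[2])/d[2]
def proj(n,X):
    f,cx,cy,R,t=cam(n); p=R@np.array(X)+t; return cx+f*p[0]/p[2],cy+f*p[1]/p[2]
E
python3 - <<'E'
from h import *
for n in("scene","top"):
    cv2.imwrite(f"pics/{n}0.png",grab_frame(n)); m=camera_model(n); print(m, -np.array(m["R"]).T@m["t"])
s=monitor.observe(); print({k:np.round(v,3) for k,v in s.items()}, bot.tip_extent)
E
```

```text
{'vfov': 51.92709463073624, 'cx': 314.94840960263974, 'cy': 237.38349004319215, 'R': array([[-0.88574774, -0.46381123,  0.01816797],
       [-0.29187461,  0.52610934, -0.7987604 ],
       [ 0.36091571, -0.71280299, -0.60137489]]), 't': array([0.49572025, 0.24070688, 1.03534503])} [0.13566703 0.84127951 0.80589139]
{'vfov': 42.933087912344625, 'cx': 311.08517910754233, 'cy': 236.5741844351374, 'R': array([[-0.01738357, -0.99983305,  0.00562804],
       [-0.99930963,  0.01718907, -0.03293636],
       [ 0.03283412, -0.00619671, -0.9994416 ]]), 't': array([0.04581894, 0.5373189 , 1.57539707])} [0.48601767 0.04633756 1.59195683]
{'clock': np.float64(0.1), 'qpos': array([ 1.16 ,  0.522, -0.036,  1.6  ,  0.021,  1.021, -0.113]), 'qd': array([ 0.   , -0.002,  0.001, -0.001, -0.   , -0.002,  0.001]), 'joint_efforts': array([ 5.0000e-03, -9.2849e+01,  1.9850e+00, -3.7053e+01,  1.8000e-02,
        5.0000e-03, -0.0000e+00]), 'position': array([ 0.209, -0.589,  0.245]), 'tool_rot': array([-3.141,  0.   ,  0.341]), 'force': array([ 0.243,  0.271, -0.184]), 'moment': array([-0.073,  0.025, -0.004]), 'finger_force': np.float64(0.0), 'grip_width': np.float64(0.085)} 0.014
```

View pics/scene0.png

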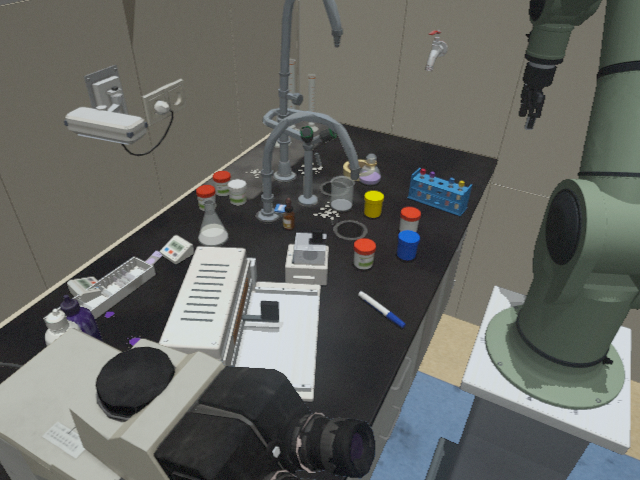

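View pics/top0.png

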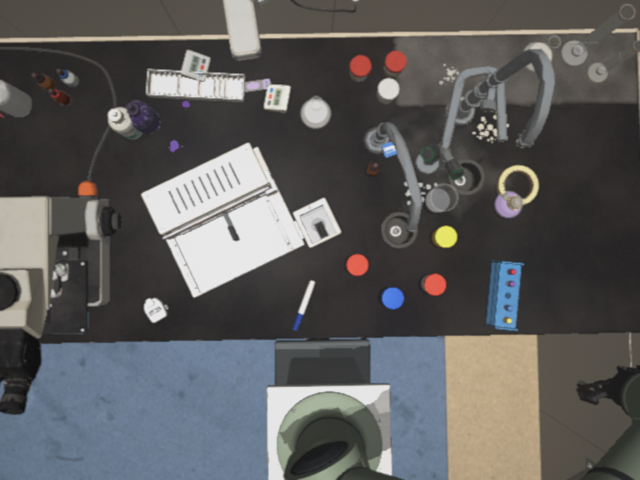

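Front red caps: top (357,265) and (434,285). The back pair at (360,67) and (396,62) by the taps is excluded, as are the blue (392,298) and yellow (445,237) look-alikes. In the scene view the same two front jars are at (365,253) and (410,220). I'll enlarge the cabinet and jars next.

```bash
python3 - <<'E'
from h import *
t=cv2.imread("pics/top0.png"); s=cv2.imread("pics/scene0.png")
c=cv2.resize(t[135:310,135:345],None,fx=3.4,fy=3.4,interpolation=cv2.INTER_CUBIC)
cv2.imwrite("pics/c1.png",c)
c=cv2.resize(s[195:405,155:440],None,fx=2.8,fy=2.8,interpolation=cv2.INTER_CUBIC)
cv2.imwrite("pics/c2.png",c)
hsv=cv2.cvtColor(t,cv2.COLOR_BGR2HSV)
m=(((hsv[...,0]<8)|(hsv[...,0]>172))&(hsv[...,1]>150)&(hsv[...,2]>120)).astype(np.uint8)
n,l,st,ce=cv2.connectedComponentsWithStats(m)
for i in range(1,n):
    if st[i,4]>150:
        cnt=cv2.findContours((l==i).astype(np.uint8),0,1)[0][0]; (u,v),r=cv2.minEnclosingCircle(cnt)
        print("red",st[i],np.round([u,v,r],1),ray("top",*ce[i],.062).round(4))
# white blob of cabinet: quad fits
w=((hsv[...,1]<40)&(hsv[...,2]>140)).astype(np.uint8); 
n,l,st,ce=cv2.connectedComponentsWithStats(w)
for i in range(1,n):
    x,y,a,b,A=st[i]
    if A>500 and 130<x<350 and 130<y<310:
        cnt=max(cv2.findContours((l==i).astype(np.uint8),0,1)[0],key=cv2.contourArea)
        print(st[i],cv2.approxPolyDP(cnt,4,True)[:,0].tolist(), np.round(cv2.minAreaRect(cnt)[2],2))
E
```

```text
red [385  51  21  21 330] [395.3  61.1  10.3] [ 0.9773 -0.1841  0.062 ]
red [350  55  21  21 349] [360.1  65.3  10.5] [ 0.9681 -0.0949  0.062 ]
red [346 254  22  22 374] [356.9 264.5  11. ] [ 0.4643 -0.0767  0.062 ]
red [424 274  22  22 376] [434.8 284.3  11. ] [ 0.4113 -0.2709  0.062 ]
[  141   143   200   154 15123] [[325, 199], [294, 211], [294, 221], [258, 148], [249, 143], [141, 194], [163, 233], [271, 185], [163, 237], [265, 191], [228, 213], [237, 241], [219, 215], [166, 240], [193, 296], [302, 245], [304, 237], [310, 247], [339, 233]] 64.65
```

View pics/c1.png

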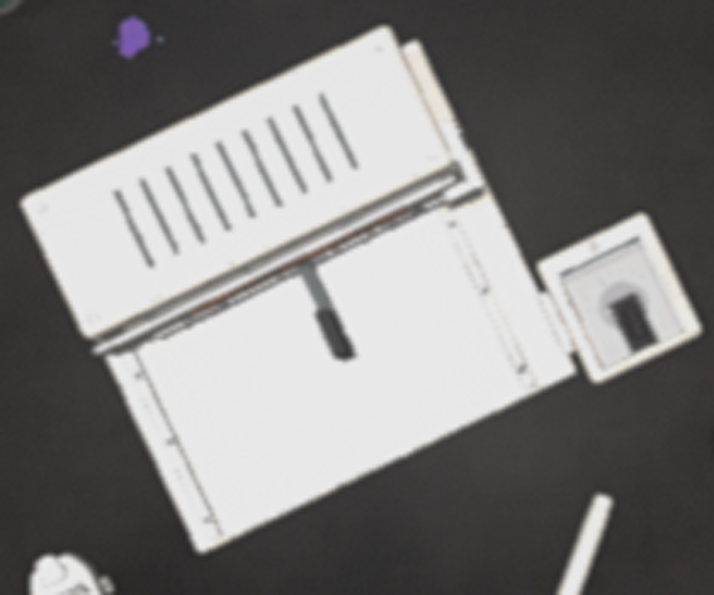

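View pics/c2.png

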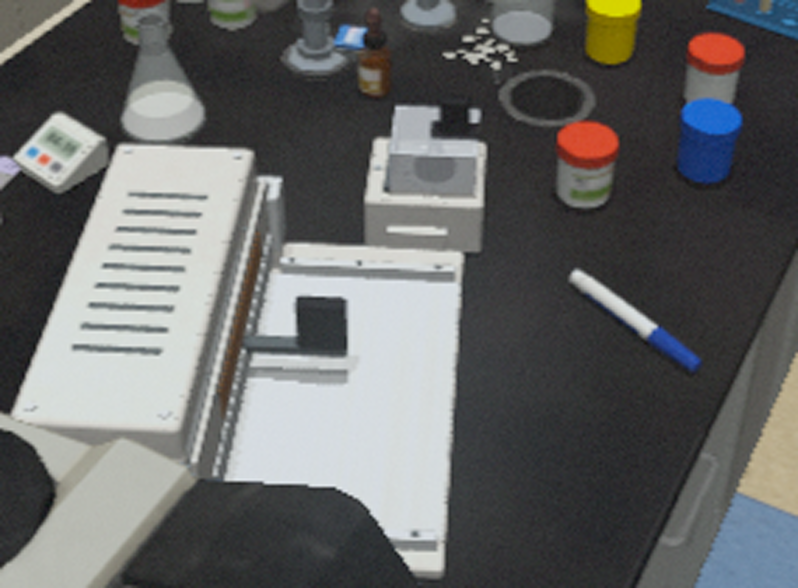

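```bash
cat > fit.py <<'E'
from h import *
from scipy.optimize import least_squares
T=lambda x,y:((x+.5)/3.4-.5+135,(y+.5)/3.4-.5+135)
S=lambda x,y:((x+.5)/2.8-.5+155,(y+.5)/2.8-.5+195)
N=None
obs=[("top",T(540,264),(-80,-175,55)),("top",T(645,213),(-80,-265,55)),("top",T(701,330),(-180,-265,55)),("top",T(597,382),(-180,-175,55)),
("top",T(22,202),(115,N,124)),("top",T(390,28),(115,N,124)),("top",T(85,337),(4,N,124)),("top",T(458,165),(4,N,124)),
("top",T(203,551),(-165,N,12)),("top",T(575,372),(-165,N,12)),
("top",T(220,533),(N,127.5,24)),("top",T(137,355),(N,127.5,24)),
("scene",S(366,205),(-80,-175,55)),("scene",S(483,210),(-180,-175,55)),("scene",S(487,143),(-180,-265,55)),("scene",S(372,138),(-80,-265,55)),
("scene",S(118,146),(115,N,124)),("scene",S(253,150),(4,N,124)),("scene",S(464,254),(-165,N,12)),("scene",S(443,575),(-165,N,12))]
def cab(p,X):
    c,s=np.cos(p[2]),np.sin(p[2]); d=np.array(X[:2])-p[:2]; return c*d[0]+s*d[1],-s*d[0]+c*d[1]
def res(p):
    r=[]
    for n,uv,X in obs:
        a=cab(p,ray(n,*uv,X[2]/1000))
        r+=[(a[i]-X[i]/1000)*1000 if X[i] is not None else 0 for i in(0,1)]
    return r
o=least_squares(res,[.6,.2,.45],loss="soft_l1",f_scale=2)
P=o.x
def W(x,y,z=0): # mm cabinet -> world mm
    c,s=np.cos(P[2]),np.sin(P[2]); return np.array([P[0]*1000+c*x-s*y,P[1]*1000+s*x+c*y,z])
if __name__=="__main__":
    print(P.round(4)); print(np.array(res(P)).reshape(-1,2).round(1).tolist())
    for k,v in dict(pull=(-60,-20,70),pull_free=(-60,0,70),pull_load=(-210,0,70),p1=(-104,82),p2=(-104,0),p3=(-104,-82),pod=(-130,-220,55)).items(): print(k,W(*v).round(1),np.hypot(*W(*v)[:2]).round(0))
    # jars, scene check
    s=cv2.imread("pics/scene0.png"); h=cv2.cvtColor(s,cv2.COLOR_BGR2HSV)
    m=(((h[...,0]<8)|(h[...,0]>172))&(h[...,1]>150)&(h[...,2]>100)).astype(np.uint8)
    n,l,st,ce=cv2.connectedComponentsWithStats(m)
    for i in range(1,n):
        if st[i,4]>100: print(st[i],ray("scene",*ce[i],.058).round(3))
    for c in [(335,360),(316,315),(350,345),(337,327)]: print(c,np.array(cab(P,ray("top",*T(*c),.09))).round(4))
    # guard fin/dial in top, black blob on pod
    for c in [(632,310),(645,348),(612,300)]: print(c,[np.array(cab(P,ray("top",*T(*c),z))).round(4).tolist() for z in(.12,.15)])
E
python3 fit.py
```

```text
[0.5971 0.2763 0.4292]
[[-0.3, -3.9], [0.3, -0.6], [4.0, -0.5], [2.5, -4.3], [-2.5, 0.0], [-2.8, 0.0], [2.6, 0.0], [-0.9, 0.0], [1.5, 0.0], [2.2, 0.0], [0.0, -1.9], [0.0, -2.7], [-2.4, 7.6], [-0.1, 6.8], [-0.6, 5.8], [1.5, 6.3], [-3.0, 0.0], [0.4, 0.0], [-0.7, 0.0], [-0.7, 0.0]]
pull [550.8 233.1  70. ] 598.0
pull_free [542.5 251.3  70. ] 598.0
pull_load [406.1 188.9  70. ] 448.0
p1 [468.4 307.6   0. ] 560.0
p2 [502.5 233.    0. ] 554.0
p3 [536.6 158.4   0. ] 560.0
pod [570.4  22.1  55. ] 571.0
[213 171  18  12 172] [ 0.972 -0.178  0.058]
[196 185  19  13 197] [ 0.962 -0.089  0.058]
[401 207  20  14 234] [ 0.408 -0.267  0.058]
[354 238  22  17 301] [ 0.461 -0.073  0.058]
(335, 360) [-0.0817 -0.0148]
(316, 315) [-0.0463 -0.0163]
(350, 345) [-0.0766 -0.0292]
(337, 327) [-0.0607 -0.0263]
(632, 310) [[-0.1429, -0.2231], [-0.144, -0.2219]]
(645, 348) [[-0.1712, -0.2197], [-0.1718, -0.2186]]
(612, 300) [[-0.1304, -0.2133], [-0.1317, -0.2123]]
```

The first crop shows the tray locked, with the black pull plate at crop (335,335), and the pod with its clear guard and black fin near (632,320). The second crop confirms two red front jars, at crop (587,150) and (715,60). The top view's fit agrees with the pull plate at (-60,-20), so I'll drop the scene-view y values. Moving first.

Request:
{"api": "move_arm", "payload": {
  "moves": [
    [38,48,0,0],
    [76,96,0,0],
    [115,144,0,0],
    [153,192,0,0],
    [191,239,0,0],
    [195,300,0,0.03],
    [200,360,0,0.06],
    [204,420,0,0.088],
    [208,480,0,0.088],
    [211,540,0,0.088],
    [211,600,0,0.088],
    [215,660,0,0.088]
  ],
  "gripper": 1
}}

```text
clock: 1.6
position: [0.4234, 0.0727, 0.2454]
tool_rot: [3.141, -0.0, 0.429]
force: [1.7, -0.7, -0.2]
grip_width: 0.0857
finger_force: 0.0
```

```bash
sed -i '/^("scene",S(366/d' fit.py; sed -i 's/^("scene",S(118/("scene",S(118/' fit.py; python3 fit.py | head -12; python3 -c "
from h import *
s=monitor.observe();print(s['position'],s['tool_rot'],s['qpos'].round(2) if hasattr(s['qpos'],'round') else s['qpos'])"
```

```text
[0.5981 0.2743 0.4301]
[[-0.5, -1.6], [0.0, 1.7], [3.7, 1.9], [2.3, -1.9], [-2.4, 0.0], [-3.0, 0.0], [2.7, 0.0], [-1.1, 0.0], [1.5, 0.0], [1.9, 0.0], [0.0, 0.4], [0.0, -0.4], [-3.2, 0.0], [0.2, 0.0], [-0.9, 0.0], [-0.7, 0.0]]
pull [551.9 231.1  70. ] 598.0
pull_free [543.5 249.3  70. ] 598.0
pull_load [407.2 186.7  70. ] 448.0
p1 [469.3 305.5   0. ] 560.0
p2 [503.5 230.9   0. ] 554.0
p3 [537.7 156.4   0. ] 560.0
pod [571.6  20.1  55. ] 572.0
[213 171  18  12 172] [ 0.972 -0.178  0.058]
[196 185  19  13 197] [ 0.962 -0.089  0.058]
[401 207  20  14 234] [ 0.408 -0.267  0.058]
[0.42344026 0.07270829 0.24539024] [ 3.14134821e+00 -1.12120269e-04  4.28507658e-01] [ 0.02  0.23 -0.38  2.07  0.11  0.86 -1.57]
```

Request:
{"api": "move_arm", "payload": {
  "moves": [
    [32,40,-20,0],
    [64,80,-40,0],
    [96,120,-60,0],
    [128,160,-90,0],
    [128,160,-130,0],
    [128,160,-160,0],
    [128,160,-177,0],
    [128,160,-177,0]
  ]
}}

```text
clock: 2.6
position: [0.5514, 0.2308, 0.0677]
tool_rot: [-3.142, 0.002, 0.429]
force: [0.7, 0.3, 0.1]
grip_width: 0.0851
finger_force: 0.0
```

Request:
{"api": "move_arm", "payload": {
  "moves": [
    [0,0,0,0],
    [0,0,0,0],
    [0,0,0,0],
    [0,0,0,0],
    [0,0,0,0],
    [0,0,0,0]
  ],
  "gripper": 0,
  "newtons": 50
}}

```text
clock: 3.35
position: [0.5519, 0.2314, 0.0687]
tool_rot: [-3.141, -0.001, 0.43]
force: [-2.7, 0.7, 6.4]
grip_width: 0.0112
finger_force: 48.5
```

Request:
{"api": "move_arm", "payload": {
  "moves": [
    [-2,4.5,0,0],
    [-4,9,0,0],
    [-6,13.5,0,0],
    [-8,18,0,0],
    [-8.5,19,0,0],
    [-8.5,19,0,0]
  ]
}}

```text
clock: 4.1
position: [0.5441, 0.2493, 0.0687]
tool_rot: [3.141, -0.001, 0.428]
force: [2.9, -3.8, 5.5]
grip_width: 0.0112
finger_force: 48.8
```

Request:
{"api": "move_arm", "payload": {
  "moves": [
    [-9,-4,0,0],
    [-18,-8,0,0],
    [-36,-16.5,0,0],
    [-54,-25,0,0],
    [-72,-33,0,0],
    [-90,-41,0,0],
    [-108,-49.5,0,0],
    [-124,-57,0,0],
    [-136,-62.5,0,0],
    [-136,-62.5,0,0],
    [-136,-62.5,0,0]
  ]
}}

```text
clock: 5.48
position: [0.4056, 0.1866, 0.0686]
tool_rot: [3.141, 0.003, 0.429]
force: [-14.7, -4.2, 30.1]
grip_width: 0.0112
finger_force: 55.9
```

```bash
python3 - <<'E'
from h import *
t=grab_frame("top"); cv2.imwrite("pics/t1.png",t)
cv2.imwrite("pics/t1c.png",cv2.resize(t[130:330,130:460],None,fx=2.4,fy=2.4,interpolation=cv2.INTER_CUBIC))
E
```

```text
(no output)
```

View pics/t1c.png

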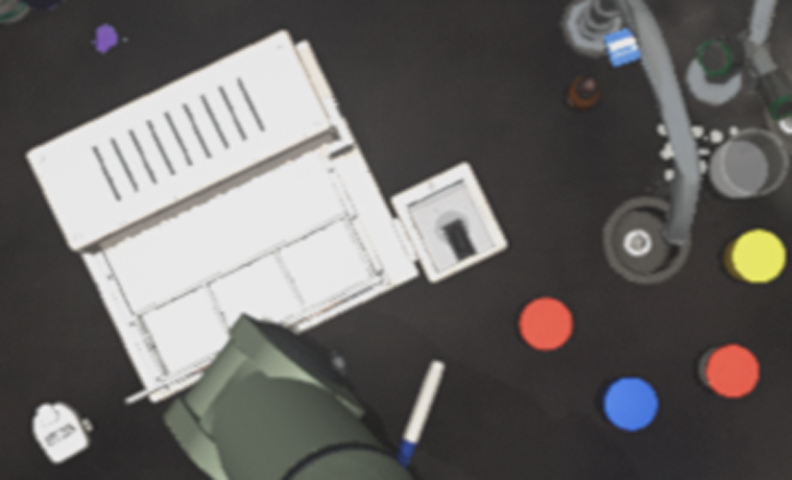

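Request:
{"api": "move_arm", "payload": {
  "moves": [
    [0,0,0,0],
    [0,0,0,0],
    [0,0,0,0],
    [0,0,40,0],
    [0,0,90,0],
    [0,0,120,0],
    [14,-50,130,0],
    [28,-110,130,0],
    [42,-170,130,0],
    [50,-220,130,0],
    [56,-264,130,0],
    [56,-264,130,0]
  ],
  "gripper": 1
}}

```text
clock: 7.02
position: [0.4632, -0.0797, 0.198]
tool_rot: [3.141, 0.001, 0.424]
force: [0.2, 0.3, -1.3]
grip_width: 0.0856
finger_force: 0.0
```

```bash
cat > jars.py <<'E'
from h import *
import sys
t=grab_frame("top"); hsv=cv2.cvtColor(t,cv2.COLOR_BGR2HSV); cv2.imwrite("pics/last_top.png",t)
m=(((hsv[...,0]<8)|(hsv[...,0]>172))&(hsv[...,1]>150)&(hsv[...,2]>100)).astype(np.uint8)
n,l,st,ce=cv2.connectedComponentsWithStats(m)
for i in range(1,n):
    if st[i,4]>60: print("red",st[i],ray("top",*ce[i],float(sys.argv[1]) if len(sys.argv)>1 else .062).round(4))
E
python3 jars.py
```

```text
red [385  51  21  21 334] [ 0.9772 -0.1841  0.062 ]
red [350  55  21  22 353] [ 0.9678 -0.0948  0.062 ]
red [424 274  22  22 375] [ 0.4114 -0.2708  0.062 ]
```

```bash
cat > sj.py <<'E'
from h import *
s=grab_frame("scene"); h=cv2.cvtColor(s,cv2.COLOR_BGR2HSV); cv2.imwrite("pics/last_scene.png",s)
m=(((h[...,0]<8)|(h[...,0]>172))&(h[...,1]>150)&(h[...,2]>100)).astype(np.uint8)
n,l,st,ce=cv2.connectedComponentsWithStats(m)
for i in range(1,n):
    if st[i,4]>80: print(st[i],ray("scene",*ce[i],.058).round(3))
E
python3 sj.py
```

```text
[213 171  18  12 172] [ 0.972 -0.178  0.058]
[196 185  19  13 195] [ 0.962 -0.089  0.058]
[401 207  20  14 228] [ 0.408 -0.267  0.058]
[354 239  22  16 282] [ 0.461 -0.072  0.058]
```

Request:
{"api": "move_arm", "payload": {
  "moves": [
    [1,0,-50,0],
    [1,0,-100,0],
    [1,0,-130,0],
    [1,0,-146,0],
    [1,0,-146,0]
  ]
}}

```text
clock: 7.75
position: [0.4642, -0.0758, 0.052]
tool_rot: [-3.141, 0.001, 0.43]
force: [0.5, -0.4, -0.1]
grip_width: 0.0853
finger_force: 0.0
```

Request:
{"api": "move_arm", "payload": {
  "moves": [
    [0,0,0,0],
    [0,0,0,0],
    [0,0,0,0],
    [0,0,0,0],
    [0,0,0,0]
  ],
  "gripper": 0.3,
  "newtons": 40
}}

```text
clock: 8.38
position: [0.4651, -0.0766, 0.0535]
tool_rot: [3.141, -0.002, 0.429]
force: [-2.7, 2.1, 13.4]
grip_width: 0.0534
finger_force: 39.2
```

Request:
{"api": "move_arm", "payload": {
  "moves": [
    [0,0,50,0],
    [0,0,110,0],
    [-25,40,115,0],
    [-25,95,115,0],
    [-25,150,115,0],
    [-15,205,115,0],
    [-5,260,115,0],
    [2,315,115,0],
    [5,360,115,0],
    [5,382,115,0],
    [5,382,115,0]
  ]
}}

```text
clock: 9.75
position: [0.469, 0.3065, 0.1676]
tool_rot: [-3.141, -0.0, 0.43]
force: [-0.3, 0.3, -1.4]
grip_width: 0.0537
finger_force: 43.1
```

Request:
{"api": "move_arm", "payload": {
  "moves": [
    [0,0,-45,0],
    [0,0,-75,0],
    [0,0,-90,0],
    [0,0,-97,0],
    [0,0,-97,0],
    [0,0,-97,0]
  ]
}}

```text
clock: 10.5
position: [0.4698, 0.3056, 0.0712]
tool_rot: [-3.141, -0.001, 0.429]
force: [-0.3, 0.3, -1.5]
grip_width: 0.0537
finger_force: 43.1
```

Request:
{"api": "move_arm", "payload": {
  "moves": [
    [0,0,-1.5,0],
    [0,0,-1.5,0],
    [0,0,-1.5,0]
  ]
}}

```text
clock: 10.88
position: [0.4698, 0.3058, 0.0697]
tool_rot: [-3.141, -0.001, 0.429]
force: [-1.8, -0.8, 9.0]
grip_width: 0.0532
finger_force: 44.0
```

Request:
{"api": "move_arm", "payload": {
  "moves": [
    [0,0,0,0],
    [0,0,0,0],
    [0,0,0,0],
    [0,0,0,0],
    [0,0,40,0],
    [0,0,80,0],
    [0,0,110,0],
    [-5,-60,110,0],
    [-10,-120,110,0],
    [-20,-180,110,0],
    [-30,-240,110,0],
    [-30,-290,110,0]
  ],
  "gripper": 1
}}

```text
clock: 12.38
position: [0.4386, 0.0133, 0.179]
tool_rot: [3.141, 0.0, 0.428]
force: [1.2, 0.2, -0.3]
grip_width: 0.0855
finger_force: 0.0
```

```bash
python3 jars.py .078; python3 sj.py; python3 -c "
from h import *
cv2.imwrite('pics/t2c.png',cv2.resize(cv2.imread('pics/last_top.png')[130:330,130:460],None,fx=2.4,fy=2.4,interpolation=cv2.INTER_CUBIC))"
```

```text
red [385  51  21  21 332] [ 0.9722 -0.1818  0.078 ]
red [350  55  21  22 354] [ 0.9627 -0.0934  0.078 ]
red [194 256  21  20 316] [0.4692 0.3032 0.078 ]
red [424 274  22  22 375] [ 0.4122 -0.2675  0.078 ]
[213 171  18  12 171] [ 0.972 -0.179  0.058]
[196 185  19  13 197] [ 0.962 -0.089  0.058]
[401 207  20  14 236] [ 0.408 -0.267  0.058]
[271 335  27  21 462] [0.475 0.294 0.058]
```

View pics/t2c.png

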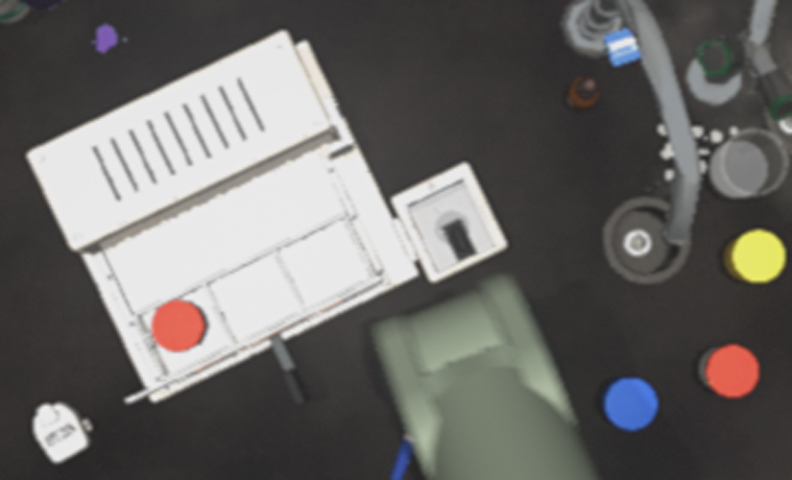

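Request:
{"api": "move_arm", "payload": {
  "moves": [
    [0,-50,0,0],
    [0,-110,0,0],
    [0,-170,0,0],
    [-10,-230,0,0],
    [-28,-280,0,0],
    [-28,-286,0,0],
    [-28,-286,-50,0],
    [-28,-286,-95,0],
    [-28,-286,-120,0],
    [-28,-286,-126,0],
    [-28,-286,-126,0]
  ],
  "gripper": 0.88
}}

```text
clock: 13.85
position: [0.4118, -0.2702, 0.0532]
tool_rot: [3.142, -0.0, 0.429]
force: [0.9, -0.4, 0.0]
grip_width: 0.0751
finger_force: 0.0
```

Request:
{"api": "move_arm", "payload": {
  "moves": [
    [0,0,0,0],
    [0,0,0,0],
    [0,0,0,0],
    [0,0,0,0],
    [0,0,0,0]
  ],
  "gripper": 0.3,
  "newtons": 40
}}

```text
clock: 14.48
position: [0.412, -0.2708, 0.0541]
tool_rot: [3.14, -0.001, 0.429]
force: [-2.1, 2.9, 11.5]
grip_width: 0.0537
finger_force: 39.8
```

Request:
{"api": "move_arm", "payload": {
  "moves": [
    [0,0,55,0],
    [0,0,115,0],
    [15,50,115,0],
    [25,105,115,0],
    [25,160,115,0],
    [25,215,115,0],
    [25,270,115,0],
    [25,325,115,0],
    [30,375,115,0],
    [70,405,115,0],
    [115,424,115,0],
    [125,427,115,0]
  ]
}}

```text
clock: 15.98
position: [0.5383, 0.1579, 0.1684]
tool_rot: [-3.141, -0.002, 0.429]
force: [-0.5, 0.1, -1.3]
grip_width: 0.0535
finger_force: 43.1
```

Request:
{"api": "move_arm", "payload": {
  "moves": [
    [0,0,0,0],
    [0,0,-45,0],
    [0,0,-75,0],
    [0,0,-92,0],
    [0,0,-98,0],
    [0,0,-99.5,0],
    [0,0,-99.5,0]
  ]
}}

```text
clock: 16.85
position: [0.5364, 0.1569, 0.0699]
tool_rot: [-3.142, -0.001, 0.429]
force: [-7.0, 1.0, 11.9]
grip_width: 0.0535
finger_force: 44.7
```

Request:
{"api": "move_arm", "payload": {
  "moves": [
    [0,0,0,0],
    [0,0,0,0],
    [0,0,0,0],
    [0,0,0,0],
    [0,0,40,0],
    [0,0,80,0],
    [0,0,110,0],
    [-50,-30,115,0],
    [-100,-60,115,0],
    [-110,-110,115,0],
    [-110,-150,115,0]
  ],
  "gripper": 1
}}

```text
clock: 18.23
position: [0.4255, 0.0049, 0.1836]
tool_rot: [3.141, -0.0, 0.429]
force: [0.5, -0.2, 1.0]
grip_width: 0.0849
finger_force: 0.0
```

```bash
python3 jars.py .078; python3 sj.py; python3 - <<'E'
from h import *
from fit import cab,P
a=cv2.imread('pics/last_top.png')[190:320,150:360]; b=cv2.imread('pics/last_scene.png')[195:405,155:440]
cv2.imwrite('pics/t3c.png',np.hstack([cv2.resize(a,(400,248)),cv2.resize(b,(400,295))[:248]]))
E
```

```text
red [385  51  21  21 333] [ 0.972  -0.1817  0.078 ]
red [350  55  21  22 353] [ 0.9628 -0.0933  0.078 ]
red [255 228  18  19 241] [0.5351 0.1555 0.078 ]
red [194 256  21  20 315] [0.4692 0.3033 0.078 ]
[213 171  17  12 169] [ 0.972 -0.179  0.058]
[196 185  19  13 197] [ 0.962 -0.089  0.058]
[281 279  24  19 340] [0.543 0.142 0.058]
[271 335  27  22 465] [0.475 0.294 0.058]
```

View pics/t3c.png

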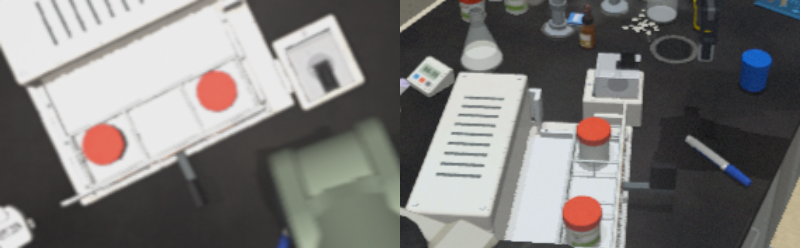

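Both jars stand upright in the left and right pockets. Re-gripping the pull.

Request:
{"api": "move_arm", "payload": {
  "moves": [
    [-7,60,0,0],
    [-14,120,0,0],
    [-20.5,180,0,0],
    [-20.5,180,-40,0],
    [-20.5,180,-80,0],
    [-20.5,180,-108,0],
    [-20.5,180,-114,0],
    [-20.5,180,-114,0]
  ]
}}

```text
clock: 19.32
position: [0.4059, 0.1868, 0.0697]
tool_rot: [-3.142, -0.0, 0.429]
force: [-0.2, 0.3, 0.4]
grip_width: 0.0854
finger_force: 0.0
```

Request:
{"api": "move_arm", "payload": {
  "moves": [
    [0,0,0,0],
    [0,0,0,0],
    [0,0,0,0],
    [0,0,0,0],
    [0,0,0,0],
    [0,0,0,0]
  ],
  "gripper": 0,
  "newtons": 50
}}

```text
clock: 20.08
position: [0.4059, 0.1865, 0.0696]
tool_rot: [3.141, -0.0, 0.429]
force: [-1.2, -1.2, 7.7]
grip_width: 0.0111
finger_force: 48.7
```

Request:
{"api": "move_arm", "payload": {
  "moves": [
    [6,3,0,0],
    [18,8,0,0],
    [31,14,0,0],
    [44,20,0,0],
    [57,26,0,0],
    [70,32,0,0],
    [83,38,0,0],
    [96,44,0,0],
    [109,50,0,0],
    [121,55.5,0,0],
    [130,59.5,0,0],
    [133,61,0,0]
  ]
}}

```text
clock: 21.58
position: [0.5375, 0.2466, 0.0695]
tool_rot: [3.141, 0.004, 0.429]
force: [-18.6, -9.0, 25.0]
grip_width: 0.0113
finger_force: 51.6
```

Request:
{"api": "move_arm", "payload": {
  "moves": [
    [2,1,0,0],
    [4,2,0,0],
    [6,2.5,0,0],
    [6.5,3,0,0],
    [6.5,3,0,0]
  ]
}}

```text
clock: 22.2
position: [0.5438, 0.2495, 0.0695]
tool_rot: [3.141, 0.004, 0.429]
force: [-14.3, -7.8, 18.8]
grip_width: 0.0114
finger_force: 50.7
```

Request:
{"api": "move_arm", "payload": {
  "moves": [
    [1.5,0.5,0,0],
    [2.5,1,0,0],
    [2.5,1,0,0],
    [2.5,1,0,0]
  ]
}}

```text
clock: 22.7
position: [0.5463, 0.2506, 0.0695]
tool_rot: [3.141, 0.004, 0.429]
force: [-13.2, -6.2, 17.5]
grip_width: 0.0112
finger_force: 50.5
```

Request:
{"api": "move_arm", "payload": {
  "moves": [
    [1,0.5,0,0],
    [2,1,0,0],
    [2.7,1.2,0,0],
    [2.7,1.2,0,0],
    [2.7,1.2,0,0]
  ]
}}

```text
clock: 23.32
position: [0.5477, 0.2512, 0.0694]
tool_rot: [3.14, 0.007, 0.429]
force: [-24.6, -10.8, 28.0]
grip_width: 0.0114
finger_force: 52.0
```

Request:
{"api": "move_arm", "payload": {
  "moves": [
    [0,-2.5,0,0],
    [1.5,-6.5,0,0],
    [3.5,-11,0,0],
    [5,-15,0,0],
    [7,-19,0,0],
    [7.5,-20.5,0,0],
    [7.5,-20.5,0,0]
  ]
}}

```text
clock: 24.2
position: [0.5545, 0.2361, 0.0691]
tool_rot: [-3.136, 0.003, 0.433]
force: [-22.9, 17.7, 7.0]
grip_width: 0.0108
finger_force: 49.7
```

Request:
{"api": "move_arm", "payload": {
  "moves": [
    [-1,-0.5,0,0],
    [-1,-0.5,0,0],
    [-1,-0.5,0,0],
    [-1,-0.5,0,0]
  ]
}}

```text
clock: 24.7
position: [0.5541, 0.2356, 0.0691]
tool_rot: [-3.137, 0.002, 0.433]
force: [-16.7, 19.1, 3.1]
grip_width: 0.0115
finger_force: 49.4
```

```bash
python3 - <<'E'
from h import *
b=grab_frame("scene"); a=grab_frame("top"); cv2.imwrite("pics/top4.png",a);cv2.imwrite("pics/scene4.png",b)
cv2.imwrite('pics/t4c.png',np.vstack([cv2.resize(a[135:270,130:350],(600,368),interpolation=2),cv2.resize(b[255:335,205:335],(360,222),interpolation=2) if 0 else cv2.copyMakeBorder(cv2.resize(b[240:330,220:330],(272,222),interpolation=2),0,0,0,328,0)]))
E
```

```text
(no output)
```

View pics/t4c.png

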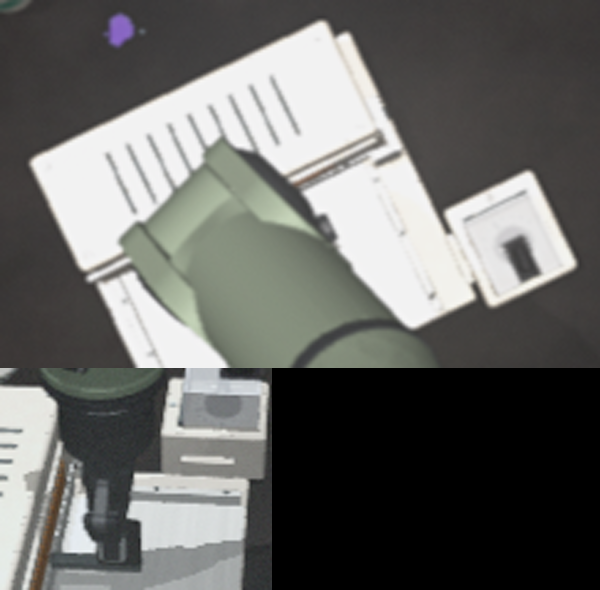

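Request:
{"api": "move_arm", "payload": {
  "moves": [
    [-1.5,-0.6,0,0],
    [-2,-1,0,0],
    [-1.5,-2.5,0,0],
    [-0.8,-4,0,0],
    [-0.8,-4,0,0]
  ]
}}

```text
clock: 25.42
position: [0.5544, 0.2305, 0.0693]
tool_rot: [-3.138, 0.001, 0.432]
force: [-11.4, 13.5, 4.5]
grip_width: 0.0114
finger_force: 50.6
```

Request:
{"api": "move_arm", "payload": {
  "moves": [
    [0.5,-1,0,0],
    [0.8,-2,0,0],
    [0.8,-2,0,0],
    [0.8,-2,0,0]
  ]
}}

```text
clock: 25.92
position: [0.5542, 0.23, 0.0694]
tool_rot: [-3.137, 0.001, 0.433]
force: [-19.3, 21.0, 8.1]
grip_width: 0.0114
finger_force: 51.9
```

Request:
{"api": "move_arm", "payload": {
  "moves": [
    [0,1.8,0,0],
    [1,2.2,0,0],
    [2,2.7,0,0],
    [3,3.2,0,0],
    [3,3.2,0,0],
    [3,3.2,0,0]
  ]
}}

```text
clock: 26.68
position: [0.5554, 0.2315, 0.0694]
tool_rot: [-3.138, 0.006, 0.432]
force: [-33.9, 10.0, 25.4]
grip_width: 0.0109
finger_force: 53.4
```

Request:
{"api": "move_arm", "payload": {
  "moves": [
    [-0.7,-1,0,0],
    [-1.5,-1,0,0],
    [-1.5,-1,0,0]
  ]
}}

```text
clock: 27.05
position: [0.5553, 0.2315, 0.0694]
tool_rot: [-3.137, 0.003, 0.432]
force: [-21.7, 16.6, 13.3]
grip_width: 0.0112
finger_force: 51.4
```

Request:
{"api": "move_arm", "payload": {
  "moves": [
    [0,0,0,0],
    [0,0,0,0],
    [0,0,0,0],
    [0,0,0,0],
    [0,0,50,0],
    [0,0,100,0],
    [-30,-30,150,0],
    [-65,-70,190,0],
    [-100,-110,200,0],
    [-130,-150,200,0],
    [-130,-200,200,0],
    [-130,-230,200,0]
  ],
  "gripper": 1
}}

```text
clock: 28.55
position: [0.4282, -0.0044, 0.2697]
tool_rot: [3.141, -0.001, 0.427]
force: [-1.0, 1.1, -0.7]
grip_width: 0.0856
finger_force: 0.0
```

```bash
cat > look.py <<'E'
from h import *
import sys
b=grab_frame("scene"); a=grab_frame("top"); k=sys.argv[1]
cv2.imwrite(f"pics/top{k}.png",a);cv2.imwrite(f"pics/scene{k}.png",b)
A=cv2.resize(a[135:310,135:345],(714,595),interpolation=2); cv2.imwrite(f"pics/A{k}.png",A)
B=cv2.resize(b[225:315,250:350],None,fx=6,fy=6,interpolation=2); cv2.imwrite(f"pics/B{k}.png",B)
s=monitor.observe(); print(s["position"])
E
python3 look.py 5
```

```text
[ 0.42835847 -0.00513334  0.26944434]
```

View pics/A5.png

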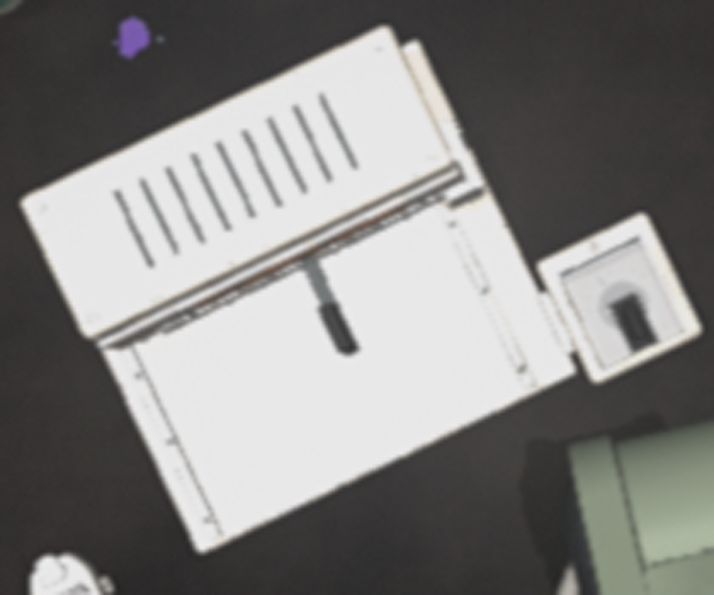

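View pics/B5.png

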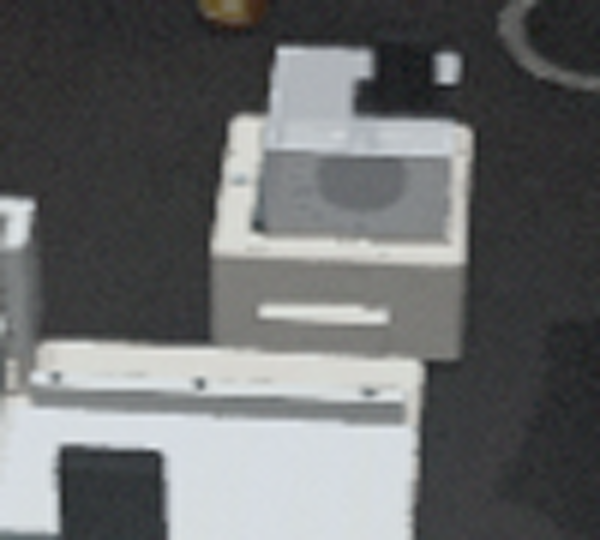

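```bash
python3 - <<'E'
from fit import *
def rayd(n,u,v):
    f,cx,cy,R,t=cam(n); d=R.T@np.array([(u-cx)/f,(v-cy)/f,1]); return -R.T@t,d
def onplane(n,u,v,y): # cabinet y mm
    a,d=rayd(n,u,v); nrm=np.array([-np.sin(P[2]),np.cos(P[2]),0]); o=np.array([P[0],P[1],0])+nrm*y/1000
    X=a+d*((o-a)@nrm)/(d@nrm); return np.array([*cab(P,X),X[2]])*1000
B=lambda x,y:((x+.5)/6-.5+250,(y+.5)/6-.5+225)
for p in [(375,50),(437,50),(437,112),(375,112),(272,50),(272,148),(462,148)]: print(p,onplane("scene",*B(*p),-215 if p[0]>272 and p[0]<450 else -187).round(1))
a=cv2.imread("pics/top5.png"); g=a.max(2); 
m=((g[215:250,310:335]<70)).astype(np.uint8)
n,l,st,ce=cv2.connectedComponentsWithStats(m); 
for i in range(1,n):
    if st[i,4]>8:
        c=ce[i]+[310,215]; print(st[i],c,[(np.array(cab(P,ray("top",*c,z)))*1000).round(1).tolist() for z in (.10,.115,.13)])
print(P, W(-157,-220), g[222:242,316:330].tolist() if 0 else "")
E
```

```text
(375, 50) [-141.3 -215.   123.2]
(437, 50) [-165.4 -215.   124.5]
(437, 112) [-166.2 -215.    94.2]
(375, 112) [-141.7 -215.    92.8]
(272, 50) [-103.6 -187.   141.7]
(272, 148) [-103.3 -187.    94.5]
(462, 148) [-176.8 -187.    98.8]
[ 7  9 10 13 72] [321.05555556 229.75      ] [[-151.7, -218.5], [-152.1, -218.0], [-152.6, -217.4]]
[  0  23  25  12 165] [325.72121212 245.31515152] [[-190.9, -212.3], [-191.0, -211.8], [-191.1, -211.3]]
[0.5980504  0.27428242 0.43006834] [547.07249329   8.8577554    0.        ]
```

Request:
{"api": "move_arm", "payload": {
  "moves": [
    [40,5,0,0],
    [80,10,-30,0],
    [119.5,16,-60,0],
    [119.5,16,-110,0],
    [119.5,16,-140,0],
    [119.5,16,-151,0],
    [119.5,16,-151,0]
  ]
}}

```text
clock: 29.52
position: [0.5481, 0.0143, 0.1185]
tool_rot: [-3.141, 0.0, 0.429]
force: [-0.1, -0.1, 0.2]
grip_width: 0.0856
finger_force: 0.0
```

Request:
{"api": "move_arm", "payload": {
  "moves": [
    [0,0,0,0],
    [0,0,0,0],
    [0,0,0,0],
    [0,0,0,0],
    [0,0,0,0],
    [0,0,0,0]
  ],
  "gripper": 0,
  "newtons": 25
}}

```text
clock: 30.28
position: [0.5488, 0.0123, 0.1187]
tool_rot: [3.14, -0.001, 0.427]
force: [4.1, -8.8, 2.5]
grip_width: 0.0095
finger_force: 31.5
```

Request:
{"api": "move_arm", "payload": {
  "moves": [
    [0.8,-1.8,0,0],
    [7.1,1.1,5.2,0],
    [13.7,4.1,9.6,0],
    [20.8,7.4,13.3,0],
    [28.1,10.7,16.2,0],
    [35.7,14.2,18.3,0]
  ]
}}

```text
clock: 31.02
position: [0.5841, 0.0282, 0.1368]
tool_rot: [3.142, 0.0, 0.429]
force: [-3.5, -3.3, -1.0]
grip_width: 0.0096
finger_force: 31.1
```

Request:
{"api": "move_arm", "payload": {
  "moves": [
    [7.7,3.6,1.2,0],
    [15.5,7.2,1.6,0],
    [23.3,10.7,1.1,0],
    [31,14.3,-0.2,0],
    [38.5,17.7,-2.4,0],
    [46,21,-5.4,0],
    [52.9,24.3,-9.1,0],
    [62.7,28.8,-16.2,0],
    [62.7,28.8,-16.2,0]
  ]
}}

```text
clock: 32.15
position: [0.6481, 0.0576, 0.1203]
tool_rot: [3.141, -0.002, 0.429]
force: [2.8, -0.2, 2.4]
grip_width: 0.0095
finger_force: 36.7
```

Request:
{"api": "move_arm", "payload": {
  "moves": [
    [6.5,3,-6.5,0],
    [12.5,5.7,-14,0],
    [18.3,8.4,-22,0],
    [18.3,8.4,-22,0]
  ]
}}

```text
clock: 32.65
position: [0.6662, 0.066, 0.0984]
tool_rot: [3.141, -0.002, 0.429]
force: [3.1, -0.3, 3.9]
grip_width: 0.0094
finger_force: 40.6
```

Request:
{"api": "move_arm", "payload": {
  "moves": [
    [0,0,0,0],
    [0,0,0,0],
    [0,0,0,0],
    [0,0,0,0],
    [0,0,0,0]
  ],
  "gripper": 1
}}

```text
clock: 33.28
position: [0.6648, 0.0652, 0.0984]
tool_rot: [3.142, 0.0, 0.429]
force: [0.3, 0.2, 0.4]
grip_width: 0.0854
finger_force: 0.0
```

Request:
{"api": "move_arm", "payload": {
  "moves": [
    [5,2,30,0],
    [5,2,70,0],
    [5,2,120,0],
    [5,2,160,0],
    [-45,-20,170,0],
    [-95,-45,170,0],
    [-145,-70,170,0],
    [-195,-85,170,0],
    [-230,-90,170,0]
  ]
}}

```text
clock: 34.4
position: [0.4328, -0.0258, 0.2686]
tool_rot: [3.141, 0.0, 0.427]
force: [0.6, 0.1, 0.8]
grip_width: 0.0853
finger_force: 0.0
```

```bash
python3 look.py 6; python3 - <<'E'
from h import *
a=cv2.imread("pics/top6.png"); A=cv2.resize(a[185:255,285:350],None,fx=8,fy=8,interpolation=2); b=cv2.imread("pics/B6.png")[:,:260]; b=cv2.copyMakeBorder(b,0,20,0,0,0)
cv2.imwrite("pics/AB6.png",np.hstack([A,cv2.resize(cv2.imread("pics/scene6.png")[215:315,285:325],(224,560))]))
E
```

```text
[ 0.43203581 -0.02574056  0.26883196]
```

View pics/AB6.png

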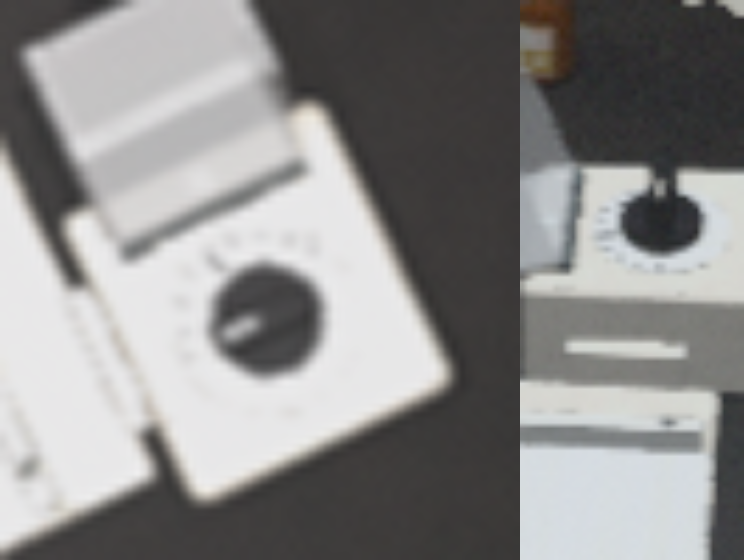

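```bash
python3 - <<'E'
from fit import *
a=cv2.imread("pics/top6.png"); g=a.max(2); m=(g[212:240,305:332]<110).astype(np.uint8)
n,l,st,ce=cv2.connectedComponentsWithStats(m)
for i in range(1,n):
    if st[i,4]>60:
        c=np.array([st[i,0]+st[i,2]/2-.5+305, st[i,1]+st[i,3]/2-.5+212]); print(st[i],ce[i]+[305,212],c)
        for z in(.06,.07,.08): X=ray("top",*c,z); print(z,X.round(4),(np.array(cab(P,X))*1000).round(1))
E
```

```text
[  7   7  13  12 114] [318.45614035 224.40350877] [318.  224.5]
0.06 [0.5664 0.0189 0.06  ] [-135.2 -218.9]
0.07 [0.5659 0.0191 0.07  ] [-135.6 -218.5]
0.08 [0.5654 0.0193 0.08  ] [-136.  -218.1]
```

Request:
{"api": "move_arm", "payload": {
  "moves": [
    [15,5,0,0.18],
    [30,10,0,0.36],
    [45,15,0,0.54],
    [60,20,0,0.72],
    [75,25,0,0.9],
    [90,30,0,1.08],
    [105,35,0,1.26],
    [120,40,0,1.44],
    [133.5,45,0,1.571],
    [133.5,45,-50,1.571],
    [133.5,45,-100,1.571],
    [133.5,45,-120,1.571]
  ],
  "gripper": 0.36
}}

```text
clock: 36.0
position: [0.5675, 0.0202, 0.1457]
tool_rot: [-3.139, -0.001, 2.0]
force: [1.4, 0.0, 0.6]
grip_width: 0.031
finger_force: 0.0
```

```bash
python3 -c "
from h import *
s=monitor.observe();print(s['position'],s['tool_rot'],s['qpos'],s['grip_width'])"
```

```text
[0.56747554 0.02023216 0.14569195] [-3.13896588e+00 -1.38806094e-03  1.99987418e+00] [ 0.26539157  0.61538461 -0.57413439  1.81710068  0.43336578  0.84018074
 -0.09187754] 0.030957876441328677
```

Request:
{"api": "move_arm", "payload": {
  "moves": [
    [-1,-1,-30,0],
    [-1,-1,-55,0],
    [-1,-1,-67,0],
    [-1,-1,-67,0]
  ]
}}

```text
clock: 36.5
position: [0.5673, 0.0194, 0.0811]
tool_rot: [-3.141, -0.0, 2.0]
force: [0.3, -0.4, 0.3]
grip_width: 0.0307
finger_force: 0.0
```

Request:
{"api": "move_arm", "payload": {
  "moves": [
    [0,0,0,0],
    [0,0,0,0],
    [0,0,0,0],
    [0,0,0,0]
  ],
  "gripper": 0,
  "newtons": 25
}}

```text
clock: 37.0
position: [0.5659, 0.0184, 0.0823]
tool_rot: [-3.139, 0.001, 1.999]
force: [-13.8, -2.7, 12.8]
grip_width: 0.0101
finger_force: 26.1
```

Request:
{"api": "move_arm", "payload": {
  "moves": [
    [-1,-0.5,0,-0.1],
    [-1.5,-0.7,0,-0.27],
    [-1.5,-0.7,0,-0.44],
    [-1.5,-0.7,0,-0.61],
    [-1.5,-0.7,0,-0.78],
    [-1.5,-0.7,0,-0.95],
    [-1.5,-0.7,0,-1.12],
    [-1.5,-0.7,0,-1.24],
    [-1.5,-0.7,0,-1.3],
    [-1.5,-0.7,0,-1.3],
    [-1.5,-0.7,0,-1.3]
  ]
}}

```text
clock: 38.38
position: [0.5644, 0.0186, 0.0822]
tool_rot: [-3.14, 0.002, 0.7]
force: [-13.3, -0.3, 11.5]
grip_width: 0.0104
finger_force: 26.1
```

Request:
{"api": "move_arm", "payload": {
  "moves": [
    [0,0,0,0],
    [0,0,0,0],
    [0,0,0,0],
    [0,0,30,0],
    [0,0,80,0],
    [0,0,130,0],
    [-40,-10,180,0],
    [-85,-25,187,-0.1],
    [-133,-45,187,-0.2],
    [-133,-45,187,-0.27]
  ],
  "gripper": 0.36
}}

```text
clock: 39.62
position: [0.4303, -0.0279, 0.269]
tool_rot: [3.141, -0.0, 0.425]
force: [1.2, -0.7, 0.6]
grip_width: 0.0311
finger_force: 0.0
```

```bash
python3 look.py 7; python3 - <<'E'
from h import *
a=cv2.imread("pics/top7.png"); A=cv2.resize(a[185:255,285:350],None,fx=8,fy=8,interpolation=2)
cv2.imwrite("pics/AB7.png",np.hstack([A,cv2.resize(cv2.imread("pics/scene7.png")[215:315,285:325],(224,560))]))
E
```

```text
[ 0.43271183 -0.02664408  0.26896219]
```

View pics/AB7.png

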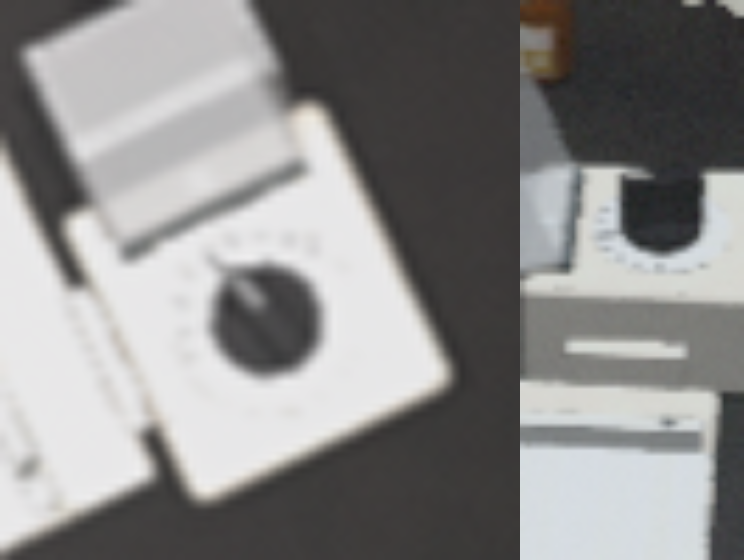

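The pointer is on the long mark. Now lowering the guard.

Request:
{"api": "move_arm", "payload": {
  "moves": [
    [48,19,0,0],
    [97,38,0,0],
    [146,58,-20,0],
    [195,78,-50,0],
    [242.5,96.5,-70,0],
    [242.5,96.5,-120,0],
    [242.5,96.5,-160,0],
    [242.5,96.5,-180,0],
    [242.5,96.5,-187,0],
    [242.5,96.5,-187,0]
  ],
  "gripper": 0.45
}}

```text
clock: 40.98
position: [0.6758, 0.0702, 0.0823]
tool_rot: [3.141, -0.001, 0.43]
force: [-0.1, -0.2, 0.3]
grip_width: 0.0386
finger_force: 0.0
```

Request:
{"api": "move_arm", "payload": {
  "moves": [
    [0,0,0,0],
    [0,0,0,0],
    [0,0,0,0],
    [0,0,0,0],
    [0,0,0,0]
  ],
  "gripper": 0,
  "newtons": 30
}}

```text
clock: 41.6
position: [0.6759, 0.0703, 0.0826]
tool_rot: [3.141, -0.002, 0.43]
force: [-1.0, 0.3, 8.1]
grip_width: 0.0096
finger_force: 34.6
```

Request:
{"api": "move_arm", "payload": {
  "moves": [
    [-2.5,-1.2,7,0],
    [-6.4,-2.9,15.2,0],
    [-11,-5,23.2,0],
    [-16.6,-7.6,30.7,0],
    [-22.7,-10.4,37.4,0],
    [-29.5,-13.5,43.5,0],
    [-44.5,-20.4,53.1,0]
  ]
}}

```text
clock: 42.48
position: [0.6301, 0.0494, 0.1345]
tool_rot: [-3.141, 0.001, 0.43]
force: [-0.4, -1.7, -11.9]
grip_width: 0.0096
finger_force: 29.0
```

Request:
{"api": "move_arm", "payload": {
  "moves": [
    [-8,-3.7,1.5,0],
    [-16.6,-7.6,4,0],
    [-25,-11.5,5.5,0],
    [-33.9,-15.6,6,0],
    [-42.5,-19.5,5.5,0],
    [-51.1,-23.5,3.5,0],
    [-59.5,-27.3,1,0],
    [-67.8,-31.1,-2.5,0],
    [-77,-35.3,-8,0],
    [-80,-36.7,-10.5,0],
    [-80,-36.7,-10.5,0]
  ]
}}

```text
clock: 43.85
position: [0.5502, 0.0126, 0.1239]
tool_rot: [-3.142, 0.001, 0.429]
force: [-0.6, -0.8, 2.4]
grip_width: 0.0094
finger_force: 30.8
```

Request:
{"api": "move_arm", "payload": {
  "moves": [
    [-1,-0.5,-1.5,0],
    [-1.5,-0.7,-3,0],
    [-1.5,-0.7,-3,0]
  ]
}}

```text
clock: 44.22
position: [0.5482, 0.0116, 0.1213]
tool_rot: [3.142, 0.003, 0.429]
force: [-10.1, -3.5, 17.6]
grip_width: 0.0096
finger_force: 33.8
```

Request:
{"api": "move_arm", "payload": {
  "moves": [
    [0,0,0,0],
    [0,0,0,0],
    [0,0,0,0],
    [0,0,0,0],
    [0,0,40,0],
    [0,0,90,0],
    [-30,-20,120,0],
    [-70,-40,145,0],
    [-115,-60,145,0],
    [-115,-110,145,0],
    [-115,-160,145,0]
  ],
  "gripper": 0.6
}}

```text
clock: 45.6
position: [0.434, -0.149, 0.2666]
tool_rot: [3.141, -0.001, 0.431]
force: [0.0, 0.3, -0.1]
grip_width: 0.051
finger_force: 0.0
```

```bash
python3 look.py 8; python3 - <<'E'
from h import *
a=cv2.imread("pics/top8.png"); A=cv2.resize(a[135:310,135:345],(420,350),interpolation=2)
cv2.imwrite("pics/AB8.png",np.hstack([A,cv2.resize(cv2.imread("pics/scene8.png")[200:320,200:330],(379,350),interpolation=2)]))
E
```

```text
[ 0.43357657 -0.15231287  0.26607888]
```

View pics/AB8.png

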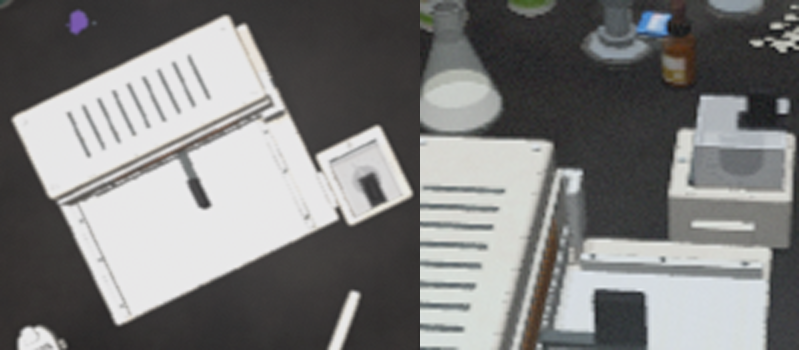

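The guard is shut with its fin at left crop (372,188), and the tray is locked behind the keeper at (270,112). The arm is clear, so I'm handing in.

```bash
python3 -c "
from workcell import bot
print(bot.job_done())"
```

```text
the job is handed in; nothing more can be done
None
```

The job is done and handed in: both red-capped front jars are in the tray under the hood, the shield is behind the keeper, the dial is on the long mark and the guard is shut. The jars stood upright before I pushed the tray in, but the hood hides them now, so I couldn't recheck them.

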